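# Sort look-alike jars by their weight in the hand

## Task

Three identical white screw-cap jars of steel milling balls stand among the glassware on the dark mat; how much is left in each cannot be seen, only felt by lifting. Stand every jar that weighs more than 300 g upright on the shallow steel tray, and every lighter one upright in a bay of the grey crate for refilling, whichever and however many they are. Set the jars down gently, and do not knock over or push away the glassware.

Things in the scene. Friction and masses are not known exactly. Their poses are not given: they have to be found in the camera images.
- jar_1: one of three identical opaque white plastic jars: round, body 50 mm diameter, ribbed white cap 53 mm diameter from 66 mm up, 85 mm tall in all; origin at the centre of the foot, z up. Each weighs something between 90 and 550 g, drawn anew each time for each jar and not to be seen. Jars within 45 g of the 300 g limit count as right in either place
- jar_2: another of the three identical white jars (see jar_1)
- jar_3: another of the three identical white jars (see jar_1)
- mat: dark rubber bench mat, fixed, 340 mm (its x) by 220 mm (its y), 3 mm thick; origin under its centre. The three jars and the three pieces of glassware stand on it in two rows of three, about 115 to 125 mm apart, in any order
- tray: shallow stainless tray, fixed, 90 mm (its x) by 230 mm (its y), walls and floor 3 mm thick, rim 16 mm high; origin under its centre. Empty at the start; three jars fit in a row along its y, for example at y = -72, 0 and +72 mm
- crate: grey plastic crate, fixed, 78 mm (its x) by 226 mm (its y), 40 mm high, open at the top, walls and floor 4 mm; two dividers across make three bays in a row along its y, each about 70 mm square inside, centred at y = -74, 0 and +74 mm. Origin under its centre. Empty at the start; one jar to a bay
- flask: bystander: long-necked glass volumetric flask on the mat, bulb 66 mm diameter up to 89 mm, neck about 20 mm, 215 mm tall; origin at the centre of the foot
- wine_bottle: bystander: wine bottle on the mat, 59 mm diameter up to 175 mm, then a narrow neck, 222 mm tall; origin at the centre of the foot
- lab_bottle: bystander: small clear glass lab bottle with a blue cap, on the mat, 44 mm diameter, 77 mm tall; origin at the centre of the foot
There are look-alikes about, which are no part of the job. What is shaped like the jar_3 but green is not meant.

How it is judged:
By the outcome, as a careful person would: the job done as asked, in the order asked, and still so for the second after the job is handed in, with the robot touching nothing.
It also fails if it takes over 72 s, if anything falls off the work surface, if the arm or the gripper's body presses on something with over 40 N, if the wrist force passes 120 N, or if a joint passes its speed limit or range.

## Robot

A 6-joint arm with a two-finger parallel gripper is mounted at the origin on a cart in front of the work surface, level with it; the furniture and walls round the work are solid. World frame = base frame: x ahead of the robot, y to its left, z up, the work surface at z = 0. Lengths are in m, angles in rad, forces in N, time in s.
With the tool pointing down it reaches from about 0.275 to 1 m from the base axis. Payload 8.4 kg.
Tool frame: the origin (TCP) lies on the centre line of the jaws, within the pads' length; the fingertips stand 17 mm ahead of it and the grasp point (between the pads) lies 2 mm behind it (bot.tcp_to_tips is the y of the fingertips in the tool frame, in m); y points along the fingers, z is the direction in which the jaws open and shut, and the axes are right-handed (so a half turn about y gives the same grasp; the last joint's range is limited). The gripper opens to 85 mm and grips with 20 to 120 N. Pads are 22 mm wide; open, the fingers measure 114 mm over their backs; the gripper's body (76 mm by 85 mm) begins 54 mm behind the grasp point. The pads swing forward as they close: fully open they stand 13 mm farther back than shut.
Start: joints at [-1.278, 0.353, 1.633, -0, 1.155, -0.002], TCP at [0.182, -0.598, 0.248] pointing down, gripper open.
Joint ranges: [-2.63, 2.63], [-0.92, 2.1], [0.06, 2.66], [-1.3, 4.44], [0, 2.69], [-3.02, 3.02]. Speed limits (rad/s): [2.22, 2.22, 2.79, 3.14, 3.14, 3.14].

## Interface

Orientations are given as a unit quaternion [x, y, z, w].
In Python, from workcell import bot, hand, kinematics, get_obs, vision, hand_in gives the robot as it stands. The module is installed in compiled form; this text tells all that it offers. Calls block until the motion is done:
- bot.reach(position, orientation): joint-space move of the TCP to a pose.
- bot.servo_line(position, ori=None, velocity=0.15): straight line of the TCP; ori=None keeps the orientation; velocity is the mean speed in m/s.
- bot.goto_joints(angles): joint-space move.
- hand.move_gripper(opening, strength=None): finger opening in m; strength is the grip in N (None keeps the last); returns when the fingers have stopped.
- bot.dwell(seconds).
- kinematics.solve_ik(position, orientation): joint angles nearest the present ones, or None.
- get_obs(): the state.
- vision.read_camera(name): name is "scene" or "top" or "wrist"; returns a dict with "frame" (384x512x3 uint8, red, green, blue), "intrinsics" (3x3 intrinsics, pixels), "view" (4x4, takes a point from world to camera coordinates). Camera axes: x right, y down, z forward; pixel columns grow to the right and rows downward; lengths in m; the calibration is good to about 2 mm. A picture is of the moment at which its call begins. There is no depth.
A pose or a line that the arm cannot do raises bot.IKError and nothing moves.
- hand_in(): hands the job in, once; it reports no verdict.
The state is a dict: "time_s": time; "joint_pos": joint angles; "joint_vel": joint speeds; "joint_efforts": joint torques, N m; "position": TCP position; "orientation": TCP orientation; "wrist_force": force on the tool from outside, world axes, zero at the start; "ft_torque": the same for the moment, N m; "gripper_width": finger opening in m.
Only numpy, scipy, OpenCV 4.12 (cv2) and the standard library are available. Lean on these libraries where they do the work, as an engineer would, in place of code of your own. Each camera call takes 0.05 s, during which the arm holds its last target. There are 200 camera calls.

## Working session

There is one attempt and no reset: what is moved stays moved. The work goes in short steps, each a Python script; the robot and the scene stay as the last script left them, time stands still between calls to the robot, and variables do not carry over. Pictures are saved under pics/ and viewed, about 8 in all and at most 12, crops included, and the job is handed in when it is done.

```bash
mkdir -p pics; python3 - <<'E'
from workcell import bot, hand, kinematics, get_obs, vision
import cv2,numpy as np
for n in("top","scene"):
    r=vision.read_camera(n); cv2.imwrite(f"pics/{n}0.png",r["frame"][:,:,::-1]); np.savez(f"{n}0.npz",**r)
    V=r["view"];print(n,r["intrinsics"].tolist(),(-V[:3,:3].T@V[:3,3]).round(3),V[:3,:3].round(3).tolist())
o=get_obs();print({k:np.round(v,3).tolist() for k,v in o.items()},bot.tcp_to_tips)
E
```

```text
top [[404.35675109878116, 0.0, 257.954371576168], [0.0, 404.35675109878116, 195.33418030278943], [0.0, 0.0, 1.0]] [ 0.444 -0.016  1.139] [[-0.002, -1.0, 0.018], [-0.997, 0.0, -0.083], [0.083, -0.018, -0.996]]
scene [[349.5048635483527, 0.0, 253.7949773212634], [0.0, 349.5048635483527, 189.72266401047887], [0.0, 0.0, 1.0]] [0.289 0.565 0.697] [[-0.908, -0.418, -0.016], [-0.29, 0.657, -0.695], [0.301, -0.627, -0.718]]
{'time_s': 0.1, 'joint_pos': [-1.278, 0.354, 1.634, -0.0, 1.155, -0.002], 'joint_vel': [0.001, -0.0, -0.002, -0.0, 0.0, 0.002], 'joint_efforts': [0.0, -60.636, -34.282, -0.0, 0.004, -0.0], 'position': [0.181, -0.598, 0.248], 'orientation': [-0.104, 0.7, -0.699, 0.104], 'wrist_force': [0.42, -0.414, 0.039], 'ft_torque': [0.016, -0.073, 0.008], 'gripper_width': 0.085} 0.017
```

View pics/top0.png

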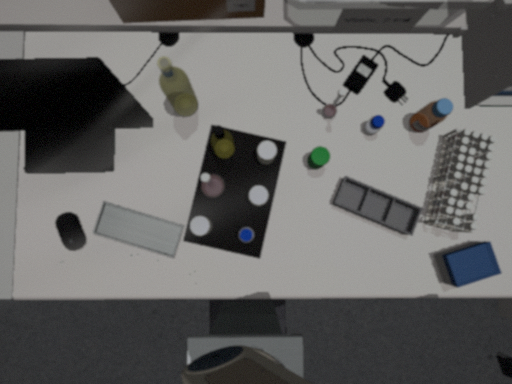

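View pics/scene0.png

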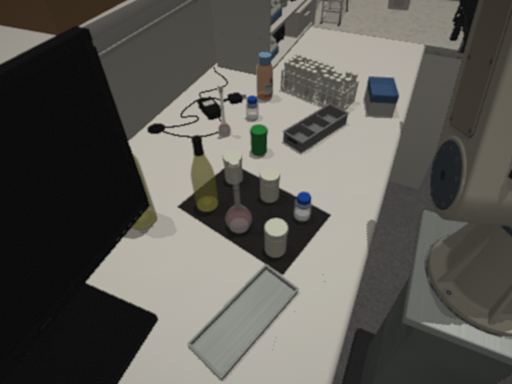

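Candidates: the white caps in top at (266,152), (259,195) and (200,226) are the jars. The look-alikes are the green jar at (319,157), the blue-capped lab bottle on the mat at (246,235), the blue-capped bottle off it at (375,124), and the flask mouth at (205,177). The tray is at (139,229) and the crate at (376,205). Next I'll measure positions and crop in close.

```bash
cat > h.py <<'E'
import numpy as np,cv2
def ray(r,uv,z):
    K,V=r["intrinsics"],r["view"];R=V[:3,:3];c=-R.T@V[:3,3]
    d=R.T@np.linalg.inv(K)@np.array([uv[0],uv[1],1.]);return c+d*(z-c[2])/d[2]
def proj(r,p):
    q=r["view"][:3,:3]@np.array(p)+r["view"][:3,3];q=r["intrinsics"]@q;return q[:2]/q[2]
E
python3 - <<'E'
from h import *
r=dict(np.load("top0.npz"));s=dict(np.load("scene0.npz"));f=r["frame"];g=cv2.cvtColor(f,cv2.COLOR_RGB2HSV)
vis=cv2.resize(f[110:270,85:435],None,fx=2.2,fy=2.2,interpolation=cv2.INTER_CUBIC)[:,:,::-1].copy()
def big(m,box,n=1):
    k=np.zeros(m.shape,np.uint8);x0,y0,x1,y1=box;k[y0:y1,x0:x1]=m[y0:y1,x0:x1]
    cs,_=cv2.findContours(k,cv2.RETR_EXTERNAL,cv2.CHAIN_APPROX_NONE);return max(cs,key=cv2.contourArea)
V=g[...,2];S=g[...,1]
print("floor px tray",f[229,139],"table",f[260,139],"mat",f[210,225],"crate",f[205,376],"cap",f[195,259])
def dr(c,col):
    q=((c.reshape(-1,2)-[85,110]+.5)*2.2).astype(int);cv2.polylines(vis,[q],True,col,1)
for u,v in[(266,152),(259,195),(200,226)]:
    c=big(((V>130)&(S<60)).astype(np.uint8),(u-16,v-16,u+16,v+16));(x,y),rad=cv2.minEnclosingCircle(c);dr(c,(0,0,255))
    p=ray(r,(x,y),.088);e=ray(r,(x+rad,y),.088);print("jar",(x,y),p.round(4),"diam",2*np.linalg.norm(e-p),"scene px",proj(s,p).round(0))
T=f[...].astype(int).min(2)
for nm,m,box,z in[("mat",V<70,(180,120,290,262),.003),("crate",V<125,(325,170,422,240),.04),("tray",V<165,(90,198,188,260),.016)]:
    c=big(m.astype(np.uint8),box);b=cv2.boxPoints(cv2.minAreaRect(c));dr(b,(0,255,0))
    w=np.array([ray(r,q,z) for q in b]);d=[np.linalg.norm(w[i]-w[i-1]) for i in(1,2)]
    i=1 if d[0]>d[1] else 2; L=w[i]-w[i-1]
    print(nm,w.mean(0).round(4),np.round(d,4),"long axis deg",np.degrees(np.arctan2(L[1],L[0])).round(1))
cv2.imwrite("pics/c1.png",vis)
E
```

```text
floor px tray [131 134 131] table [157 156 154] mat [40 40 38] crate [89 88 89] cap [157 158 164]
jar (266.5652160644531, 149.71739196777344) [ 0.6523 -0.0579  0.088 ] diam 0.04790879199719051 scene px [232. 156.]
jar (258.1666564941406, 194.72222900390625) [ 0.5333 -0.0355  0.088 ] diam 0.04843134640029873 scene px [269. 173.]
jar (199.5, 225.5) [0.4535 0.1163 0.088 ] diam 0.047984050549654635 scene px [276. 226.]
mat [0.5535 0.0277 0.003 ] [0.3366 0.2189] long axis deg -12.6
crate [ 0.505  -0.3619  0.04  ] [0.0918 0.2533] long axis deg -112.8
tray [0.4467 0.2925 0.016 ] [0.2673 0.1677] long axis deg -90.0
```

View pics/c1.png

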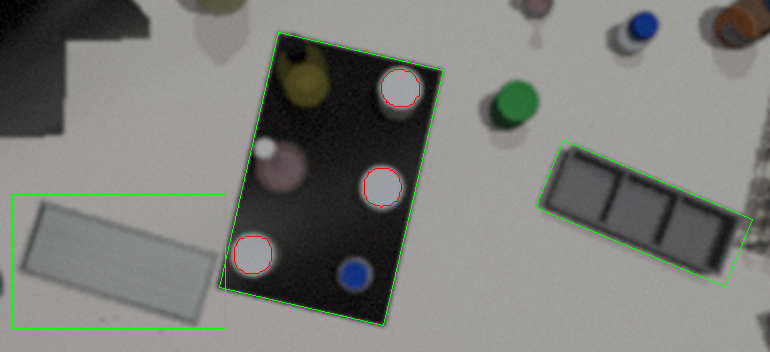

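The crop confirms three plain white caps on the mat, and the mat fits at 337×219 mm. The tray and crate boxes are contaminated, so I'll take their corners from the crop: tray (40,202),(218,253),(197,324),(21,270); crate (566,147),(737,216),(719,274),(541,206).

```bash
python3 - <<'E'
from h import *
from workcell import kinematics
r=dict(np.load("top0.npz"));s=dict(np.load("scene0.npz"))
for nm,z,c in[("tray",.016,[(40,202),(218,253),(197,324),(21,270)]),("crate",.04,[(566,147),(737,216),(719,274),(541,206)])]:
    w=np.array([ray(r,(u/2.2+85-.5,v/2.2+110-.5),z) for u,v in c])
    L=(w[1]-w[0]+w[2]-w[3])/2;print(nm,w.mean(0).round(4),[np.linalg.norm(w[i]-w[i-1]).round(3) for i in range(4)],np.degrees(np.arctan2(L[1],L[0])).round(1),np.degrees(np.arctan2(*(w[0]-w[3])[1::-1])).round(1))
    C=w.mean(0);e=L/np.linalg.norm(L);
    print([proj(s,q).round().tolist() for q in w])
    print([(C+k*e)[:2].round(3).tolist() for k in(-.073,0,.073)])
# edge profile: crate & tray central cross-sections
# second view: corners in the scene image
im=cv2.resize(s["frame"][90:384,170:370],None,fx=2,fy=2,interpolation=cv2.INTER_CUBIC)[:,:,::-1].copy()
for C,e,hl,hw,z in[(0,0,0,0,0)][:0]:pass
for nm,z,c in[("tray",.016,[(40,202),(218,253),(197,324),(21,270)]),("crate",.04,[(566,147),(737,216),(719,274),(541,206)])]:
    q=np.array([proj(s,ray(r,(u/2.2+84.5,v/2.2+109.5),z)) for u,v in c]);q=((q-[170,90]+.5)*2).astype(int);cv2.polylines(im,[q],True,(0,0,255),1)
for p in([.6523,-.0579],[.5333,-.0355],[.4535,.1163]):
    for z,R in((.088,.0265),(.003,.025)):
        q=np.array([proj(s,[p[0]+R*np.cos(a),p[1]+R*np.sin(a),z]) for a in np.linspace(0,6.28,30)]);q=((q-[170,90]+.5)*2).astype(int);cv2.polylines(im,[q],True,(0,255,0),1)
cv2.imwrite("pics/c2.png",im)
E
```

```text
tray [0.4458 0.2926 0.016 ] [np.float64(0.088), np.float64(0.233), np.float64(0.092), np.float64(0.23)] -106.5 -13.9
[[187.0, 343.0], [264.0, 263.0], [298.0, 287.0], [221.0, 374.0]]
[[0.467, 0.363], [0.446, 0.293], [0.425, 0.223]]
crate [ 0.5084 -0.358   0.04  ] [np.float64(0.081), np.float64(0.229), np.float64(0.076), np.float64(0.235)] -111.6 -23.8
[[282.0, 133.0], [328.0, 104.0], [347.0, 113.0], [301.0, 145.0]]
[[0.535, -0.29], [0.508, -0.358], [0.482, -0.426]]
```

View pics/c2.png

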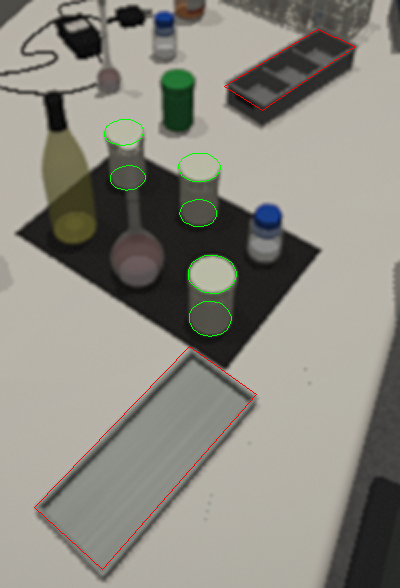

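The measured rims and jar ellipses agree in the second view. The monitor near the tray could obstruct, so I'll triangulate its corner and check IK while I'm at it.

```bash
cat >> h.py <<'E'
from scipy.spatial.transform import Rotation as Rn
JARS={"A":[.6523,-.0579],"B":[.5333,-.0355],"C":[.4535,.1163]}
TRAY=[[.425,.223],[.446,.293],[.467,.363]];CRATE=[[.535,-.290],[.508,-.358],[.482,-.426]]
def quat(deg):
    a=np.radians(deg);z=np.array([np.cos(a),np.sin(a),0]);y=np.array([0,0,-1.]);return Rn.from_matrix(np.c_[np.cross(y,z),y,z]).as_quat()
E
python3 - <<'E'
from h import *
from workcell import kinematics
r=dict(np.load("top0.npz"));s=dict(np.load("scene0.npz"))
for px in[(97,58),(152,122),(115,172)]:
    for z in(0,.1,.2,.3,.4,.5,.6):
        p=ray(r,px,z);print(px,p.round(3),proj(s,p).round())
for n,P,d in[(k,v,-13) for k,v in JARS.items()]+[("T",t,-15) for t in TRAY]+[("C",c,-21.6) for c in CRATE]:
  for z in(.08,.33):
    for q in(d,d+180):
        j=kinematics.solve_ik([*P,z],quat(q));print(n,z,q,None if j is None else np.round(j,2))
E
```

```text
(97, 58) [0.937 0.427 0.   ] [ 21. 282.]
(97, 58) [0.894 0.389 0.1  ] [ 28. 249.]
(97, 58) [0.851 0.35  0.2  ] [ 36. 211.]
(97, 58) [0.807 0.311 0.3  ] [ 45. 165.]
(97, 58) [0.764 0.272 0.4  ] [ 57. 109.]
(97, 58) [0.721 0.233 0.5  ] [72. 39.]
(97, 58) [0.677 0.194 0.6  ] [ 90. -52.]
(152, 122) [0.749 0.266 0.   ] [135. 255.]
(152, 122) [0.723 0.241 0.1  ] [140. 225.]
(152, 122) [0.696 0.216 0.2  ] [146. 189.]
(152, 122) [0.669 0.192 0.3  ] [153. 146.]
(152, 122) [0.642 0.167 0.4  ] [162.  93.]
(152, 122) [0.615 0.142 0.5  ] [173.  26.]
(152, 122) [0.588 0.117 0.6  ] [188. -60.]
(115, 172) [0.605 0.367 0.   ] [160. 317.]
(115, 172) [0.591 0.333 0.1  ] [166. 282.]
(115, 172) [0.577 0.3   0.2  ] [172. 240.]
(115, 172) [0.563 0.266 0.3  ] [180. 190.]
(115, 172) [0.549 0.232 0.4  ] [190. 128.]
(115, 172) [0.534 0.199 0.5  ] [201.  52.]
(115, 172) [0.52  0.165 0.6  ] [217. -46.]
A 0.08 -13 [-0.09  0.58  1.68 -0.    0.87  0.14]
A 0.08 167 [-0.09  0.58  1.68 -0.    0.87 -3.01]
A 0.33 -13 [-0.09  0.34  1.47 -0.    1.33  0.14]
A 0.33 167 [-0.09  0.34  1.47 -0.    1.33 -3.01]
B 0.08 -13 [-0.07
[... 808 characters left out ...]
  0.92]
T 0.08 165 [ 0.66  0.51  1.83 -0.    0.8  -2.22]
T 0.33 -15 [ 0.66  0.23  1.61 -0.    1.29  0.92]
T 0.33 165 [ 0.66  0.23  1.61 -0.    1.29 -2.22]
C 0.08 -21.6 [-0.5   0.53  1.79 -0.    0.82 -0.12]
C 0.08 158.4 None
C 0.33 -21.6 [-0.5   0.26  1.58 -0.    1.3  -0.12]
C 0.33 158.4 None
C 0.08 -21.6 [-0.62  0.54  1.76 -0.    0.84 -0.24]
C 0.08 158.4 [-0.62  0.54  1.76 -0.    0.84  2.9 ]
C 0.33 -21.6 [-0.62  0.28  1.55 -0.    1.31 -0.24]
C 0.33 158.4 [-0.62  0.28  1.55 -0.    1.31  2.9 ]
C 0.08 -21.6 [-0.73  0.57  1.71 -0.    0.86 -0.35]
C 0.08 158.4 [-0.73  0.57  1.71 -0.    0.86  2.79]
C 0.33 -21.6 [-0.73  0.32  1.5  -0.    1.32 -0.35]
C 0.33 158.4 [-0.73  0.32  1.5  -0.    1.32  2.79]
```

```bash
cat >> h.py <<'E'
from workcell import bot,hand,get_obs,vision
def fz(n=12):
    F=[]
    for _ in range(n): bot.dwell(.04);F.append(get_obs()["wrist_force"])
    return np.mean(F,0)
def pick(k,yaw=-13,zg=.075,zh=.33):
    P=JARS[k];q=quat(yaw);hand.move_gripper(.077,60)
    bot.reach([*P,zh],q);bot.dwell(.25);f0=fz()
    bot.servo_line([*P,.13],velocity=.25);bot.servo_line([*P,zg],velocity=.1)
    w0=get_obs()["wrist_force"]
    hand.move_gripper(.03,60);w=get_obs()["gripper_width"]
    bot.servo_line([*P,zg+.03],velocity=.08);bot.servo_line([*P,zh],velocity=.25);bot.dwell(.3)
    f1=fz();m=(f0-f1)[2]/9.81*1000
    print(k,"width",w,get_obs()["gripper_width"],"tare",f0.round(2),"down",np.round(w0,2),"loaded",f1.round(2),"mass g",m.round(0),"t",get_obs()["time_s"]);return m
def place(P,yaw,zg,zh=.33):
    bot.reach([*P,zh],quat(yaw));bot.servo_line([*P,zg+.035],velocity=.25);a=fz(3)
    bot.servo_line([*P,zg+.006],velocity=.08);bot.servo_line([*P,zg+.0005],velocity=.02)
    b=fz(3);hand.move_gripper(.077,60);bot.servo_line([*P,.15],velocity=.15)
    print("placed",P,"dF",(b-a).round(2),"t",get_obs()["time_s"])
E
python3 -c "
from h import *
pick('B')
r=vision.read_camera('scene');cv2.imwrite('pics/s1.png',cv2.resize(r['frame'][60:330,130:400],None,fx=2,fy=2)[:,:,::-1])"
```

```text
B width 0.04913835060243762 0.04972412784465286 tare [0.04 0.36 0.  ] down [ 0.37  0.23 -0.07] loaded [ 0.08  0.2  -1.61] mass g 165.0 t 7.875
```

View pics/s1.png

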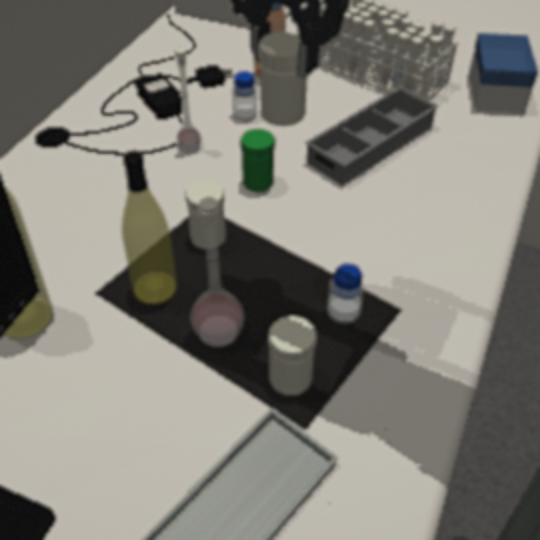

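The jar in hand at (282,80) hangs upright and nothing else has moved. It weighs about 165 g, so it goes in the crate.

```bash
python3 -c "
from h import *
place(CRATE[1],-21.6,.076)
m=pick('C')
r=vision.read_camera('scene');cv2.imwrite('pics/s2.png',cv2.resize(r['frame'][60:360,130:400],None,fx=2,fy=2)[:,:,::-1])"
```

```text
placed [0.508, -0.358] dF [-1.72  0.46  7.31] t 12.3917
C width 0.04945455907065894 0.04939455511349417 tare [ 0.03 -0.05  0.25] down [-0.71 -0.16  1.14] loaded [-0.05 -0.06 -3.06] mass g 338.0 t 19.5917
```

View pics/s2.png

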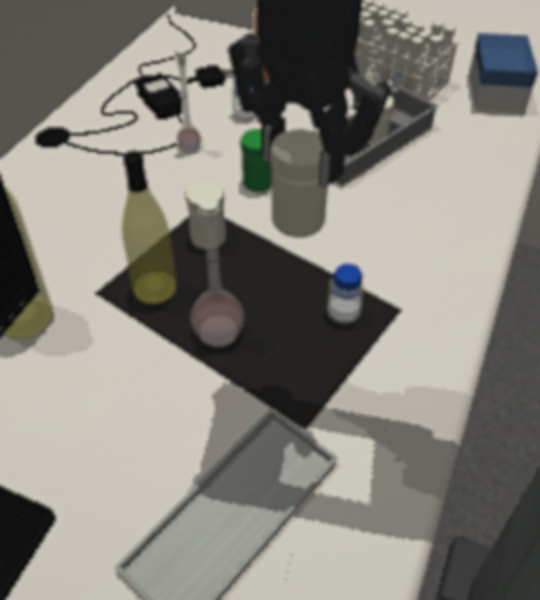

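Jar C weighs about 338 g and goes on the tray. The last touchdown pressed a few newtons, so I'll lower in small steps and stop at contact.

```bash
cat >> h.py <<'E'
def place(P,yaw,zg,zh=.33):
    bot.reach([*P,zh],quat(yaw));bot.servo_line([*P,zg+.035],velocity=.25);bot.dwell(.15);a=fz(4)
    bot.servo_line([*P,zg+.005],velocity=.08);z=zg+.005
    while z>zg-.001:
        z-=.0007;bot.servo_line([*P,z],velocity=.02);b=fz(2)
        if (b-a)[2]>1.5:break
    hand.move_gripper(.077,60);bot.servo_line([*P,.15],velocity=.15)
    print("placed",P,"z-zg",z-zg,"dF",(b-a).round(2),"t",get_obs()["time_s"])
E
python3 -c "
from h import *
place(TRAY[0],-15.2,.075)
m=pick('A')
r=vision.read_camera('scene');cv2.imwrite('pics/s3.png',cv2.resize(r['frame'][60:360,130:400],None,fx=2,fy=2)[:,:,::-1])"
```

```text
placed [0.425, 0.223] z-zg 0.0007999999999999674 dF [-0.27 -0.28  5.92] t 25.0667
A width 0.04923737672698076 0.049257789873217134 tare [-0.05 -0.01  0.12] down [ 0.31 -0.56 -0.4 ] loaded [ 0.24  0.   -2.96] mass g 315.0 t 31.9167
```

View pics/s3.png

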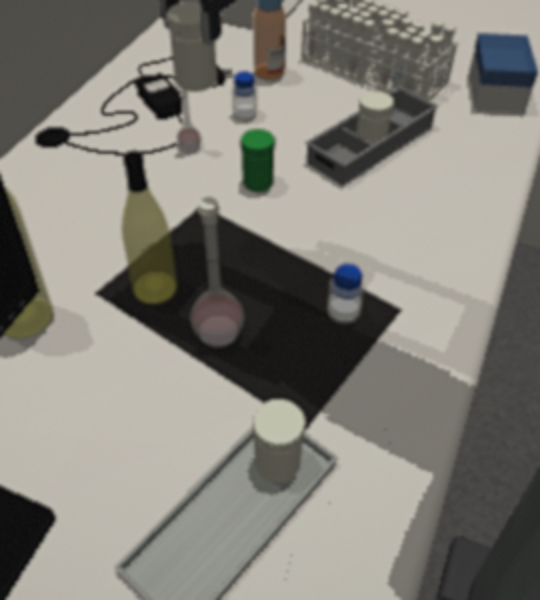

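Jar A reads about 315 g. There is time for a longer average before placing it, with a fresh tare afterwards.

```bash
python3 -c "
from h import *
f1=fz(45)
place(TRAY[1],-15.2,.0755)
P=TRAY[1];bot.servo_line([*P,.33],velocity=.25);bot.dwell(.3);f0=fz(45)
print('A mass again',(f0-f1)[2]/9.81*1000)
bot.reach([.3,-.1,.4],quat(-15));bot.dwell(.5)
r=vision.read_camera('scene');cv2.imwrite('pics/s4.png',cv2.resize(r['frame'][60:360,130:400],None,fx=2,fy=2)[:,:,::-1])
r=vision.read_camera('top');cv2.imwrite('pics/t4.png',cv2.resize(r['frame'][110:270,85:435],None,fx=2.2,fy=2.2)[:,:,::-1])
print(get_obs()['time_s'])"
```

```text
placed [0.446, 0.293] z-zg 9.999999999996123e-05 dF [-2.31 -1.17  9.11] t 40.5917
A mass again 317.3878031953305
45.8
```

View pics/s4.png

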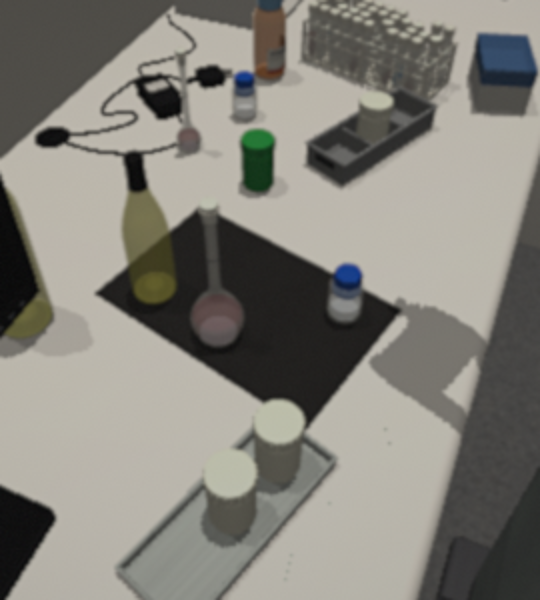

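View pics/t4.png

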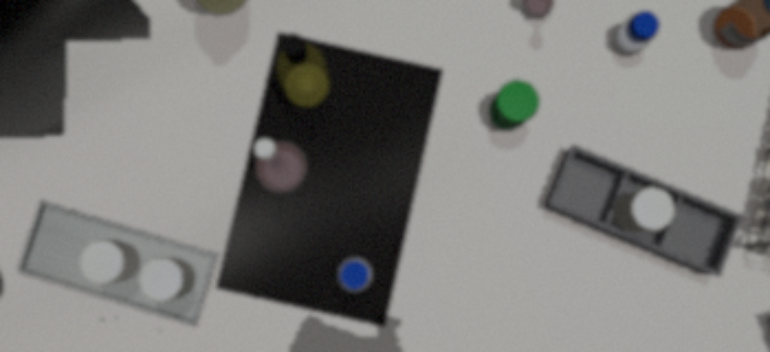

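Two jars stand upright in the tray, at scene (278,440) and (231,490). One stands in the crate's middle bay at (375,115). The flask, wine bottle and lab bottle are where they started.

```bash
python3 -c "
from workcell import hand_in,get_obs
hand_in();print(get_obs()['time_s'])"
```

```text
the job is handed in; nothing more can be done
the job is handed in; nothing more can be done
```

I lifted and weighed all three jars, sorted them, and handed the job in at about 46 s of the 72 s allowed.

| Jar (start position) | Weight felt | Where it stands |
|---|---|---|
| Middle of the right-hand row | about 165 g | middle bay of the crate |
| Nearest the tray | about 338 g | tray |
| Far right | about 315 g; 317 g on a longer second weighing | tray |

- **Final check:** the last pictures from both cameras show all three jars upright in place. The flask, wine bottle, lab bottle and green look-alike have not visibly moved.
- **Close to the limit:** the two tray jars are within 45 g of 300 g, so by the task's rule either place counts as right for them.
- **Touchdown firmer than planned:** the change in vertical force at touchdown was about 6 to 9 N. I added a stop at contact after the first jar, but the next two still read 5.9 and 9.1 N, weight transfer included. That is well below the 40 N and 120 N limits.
- **Grip width disagreed:** the gripper read about 49 mm on a 53 mm cap. I put this down to the pads compressing. The width held steady during the lifts, and touchdown heights were within 1 mm of expected on the tray; for the crate jar, only the force rise showed contact.

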